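# Set the tile holder's jaw to the gauge mark

### The job

The tile holder on the pottery-painting bench stands too wide open for the next tile. Put a fingertip on the crown of its knurled wheel and roll the wheel, stroke by stroke, until the black pointer on the jaw stands at the red gauge mark, within the width of the red, then take the hand away. Move the jaw by the wheel alone: do not push the jaw or the mark, and do not pick up or shift any of the things standing around the holder.

Things in the scene. Friction and masses are not known exactly. Their poses are not given: they have to be found in the camera images.
- holder: Tile holder's dark base plate, 250 x 106 x 6 mm, screwed to the bench. Origin at bench height near its middle; z up, x along its length towards the wheel end. The green deck floats over it on four rubber springs. All else of the holder is on the deck. Nothing of it but the wheel is higher than 70 mm.
- wheel: Dark knurled wheel, 60 mm diameter, 26 mm wide, three yellow ridges; level axle along the holder's y. Origin at its centre, 63 mm above the bench: crown at 93 mm. Its own axes turn as it rolls. Dragging the crown along the holder's -x closes the gap: 30 mm of rim travel (1 rad) moves the jaw 6 mm to -x; dragging to +x opens it. It stays where it is left.
- deck: Green deck, 270 x 124 x 10 mm, top 24 mm above the bench; origin on the holder's axis 8 mm up, axes as the holder's. Fixed jaw (66 mm high) at its -x end, wheel between two 70 mm high cheeks at +x, scale on the +y side. Pressed from above it sinks up to 6 mm, 1 N at first to 7 N at the stop. With the wheel pressed down 2 to 5 mm it follows a dragged fingertip without slip.
- jaw: Sliding aluminium jaw, 24 x 84 x 40 mm, top 69 mm above the bench, rubber face towards the fixed jaw. Origin 8 mm above the bench, in the middle of its 24 mm; axes as the holder's. It starts fully open, 30 mm to +x of the holder's origin, and can travel 45 mm to -x. Not to be pushed.
- pointer (a point): Tip of the black pointer (3 mm wide) that sticks out of the jaw's +y side over the scale, 35 mm above the bench.
- marker: Red gauge mark: block 6 mm wide along the scale, 14 mm deep, top 44 mm above the bench, with a red stripe as wide on the scale under the pointer's path. Origin 8 mm above the bench on the holder's centre line, level with the middle of the red. It is set 12 to 32 mm to -x of the pointer's start. Not to be pushed.
- mark (a point): Point in the middle of the red mark's width, beside the pointer's path, 35 mm above the bench; axes as the holder's. The pointer tip is on the mark when both have the same position along the holder's x.
- saucer: Terracotta paint saucer, 100 mm across, 18 mm high, origin under its centre. Leave alone.
- egg: White bisque egg on a foot, 46 mm across, 68 mm high, origin under its centre. Leave alone.
- jar: White glaze jar with blue cap, 48 mm across, 55 mm high, origin under its centre. Leave alone.
- mug: Blue mug, 74 mm across, 85 mm high, handle to its +y, origin under its centre. Leave alone.
- brush: Flat brush with a green handle, about 170 mm long, lying along its x. Leave alone.
- block: Pale wooden block 70 x 40 x 28 mm, origin under its centre. Leave alone.

How it is judged:
By the outcome, as a careful person would: the job done as asked, in the order asked, and still so for the second after the job is handed in, with the robot touching nothing.
It also fails if it takes over 58 s, if anything falls off the work surface, if the arm or the gripper's body presses on something with over 40 N, if the wrist force passes 120 N, or if a joint passes its speed limit or range.

### The arm

A 6-joint arm with a two-finger parallel gripper is mounted at the origin on the work surface. World frame = base frame: x ahead of the robot, y to its left, z up, the work surface at z = 0. Lengths are in m, angles in degrees, forces in N, time in s.
With the tool pointing down it reaches from about 0.375 to 0.9 m from the base axis. Payload 3.1 kg.
Tool frame: the origin (TCP) lies on the front face of the gripper's body, between the roots of the fingers; the fingertips stand 70 mm ahead of it and the grasp point (between the pads) lies 51 mm ahead of it (bot.tip_extent is the distance from the TCP to the fingertips, in m); z points along the fingers, x is the direction in which the jaws open and shut, and the axes are right-handed (so a half turn about z gives the same grasp; the last joint's range is limited). The gripper opens to 87 mm and grips with 3 to 60 N. Pads are 19 mm wide; open, the fingers measure 117 mm over their backs; the gripper's body (75 mm by 190 mm) begins 51 mm behind the grasp point.
Start: joints at [-80.758, 30.224, 82.088, -0, 67.689, -10.227], TCP at [0.208, -0.589, 0.292] pointing down, gripper open.
Joint ranges: [-176.69, 176.69], [-43.24, 126.21], [12.49, 139.97], [-82, 262], [0, 151.66], [-163.58, 163.58]. Speed limits (degrees/s): [159.86, 159.86, 180, 180, 180, 180].

### API

Orientations are given as a 3x3 rotation matrix whose columns are the frame's x, y, z axes.
In Python, from rig import bot, viewer, ticket gives the robot as it stands. The module is installed in compiled form; this text tells all that it offers.
- The arm moves only by the tool arm_command, never from a script. Its argument "targets" is a list of rows, each an object with "rot": the turn, a rotation vector about the tool's x, y, z in degrees, a list of three; "offset": the shift along the tool's x, y, z in cm, a list of three; "gripper": the closure, from 0 (fully open) to 1 (shut). A call has 1 to 8 rows; each row is the pose to reach, as a shift and turn from the pose commanded when the call began, along the tool's axes at that moment; what a row does not reach only later rows make up. A row lasts 1/10 s, in which the tool goes at most 50 mm and 8.59 degrees, less where a joint would pass 70% of its speed; a pose out of reach is approached as far as the arm can. A call with a gripper value outside its range is refused whole. The fingers move at their own pace and stop on an object; the grip force is fixed at half the most. Time passes only in rows, so rows that repeat a pose let the fingers close. It gives the time, the measured TCP pose, the force and the opening at its end, in the units of the state.
- bot.read_state(): the state, without advancing time (a new reading comes with each control period).
- viewer.capture(name): name is "side" or "top" or "wrist"; returns a dict with "frame" (400x640x3 uint8, red, green, blue), "fx", "fy", "cx", "cy" (pixels), "D" ([k1, k2, p1, p2, k3] as OpenCV has them; the pictures are not rectified), "view" (4x4, takes a point from world to camera coordinates). Camera axes: x right, y down, z forward; pixel columns grow to the right and rows downward; lengths in m; the calibration is good to about 2 mm. A picture is of the moment at which its call begins. There is no depth.
- ticket.hand_in(): hands the job in, once; it reports no verdict.
The state is a dict: "time_s": time; "joint_positions": joint angles; "qvel": joint speeds; "tau": joint torques, N m; "position": TCP position; "tcp_rot": TCP orientation; "force": force on the tool from outside, world axes, zero at the start; "moment": the same for the moment, N m; "opening": opening from 0.0 (shut) to 1.0 (fully open).
Only numpy, scipy, OpenCV 4.12 (cv2) and the standard library are available. Lean on these libraries where they do the work, as an engineer would, in place of code of your own. Each camera call takes 0.05 s, during which the arm holds its last target. There are 200 camera calls.

## Working session

There is one attempt and no reset: what is moved stays moved. The work goes in short steps, Python scripts to look and compute and a tool call to move; the robot and the scene stay as the last step left them, time stands still between calls to the robot, and variables do not carry over. Pictures are saved under pics/ and viewed, about 8 in all and at most 12, crops included, and the job is handed in when it is done.

Besides the shell and the picture viewer there is one more tool, called after "Call:" as name(argument=value, ...) on one line, values as JSON. arm_command: Moves the arm, as the interface text tells. Its arguments: {"type":"object","properties":{"targets":{"type":"array"}},"required":["targets"]}

```bash
mkdir -p pics
python3 - <<'E'
from rig import bot,viewer
import cv2,numpy as np
s=bot.read_state();print(s['time_s'],s['position'],np.round(s['tcp_rot'],3).tolist(),s['force'],s['opening'])
ims=[]
for n in ['side','top','wrist']:
    c=viewer.capture(n);np.savez(f'pics/{n}0.npz',**c)
    cv2.imwrite(f'pics/{n}0.png',c['frame'][:,:,::-1]);print(n,c['fx'],c['cx'],c['cy'],c['D'],np.round(-c['view'][:3,:3].T@c['view'][:3,3],3))
E
```

```text
0.0 [ 0.20823921 -0.58868501  0.29127637] [[0.333, -0.943, -0.0], [-0.943, -0.333, 0.002], [-0.002, -0.0, -1.0]] [ 0.252877    1.77045009 -0.34530023] 1.0026999454050967
side 431.6223890021947 319.43958119424923 200.27282412853893 [-0.12110609  0.          0.          0.          0.        ] [0.425 0.539 0.651]
top 476.90735661195794 321.44228291108226 192.1051004289667 [-0.07327568  0.          0.          0.          0.        ] [0.44  0.038 1.03 ]
wrist 294.6342530795463 321.2045087973794 204.07645167933154 [0.0049504 0.        0.        0.        0.       ] [ 0.288 -0.56   0.384]
```

View pics/top0.png

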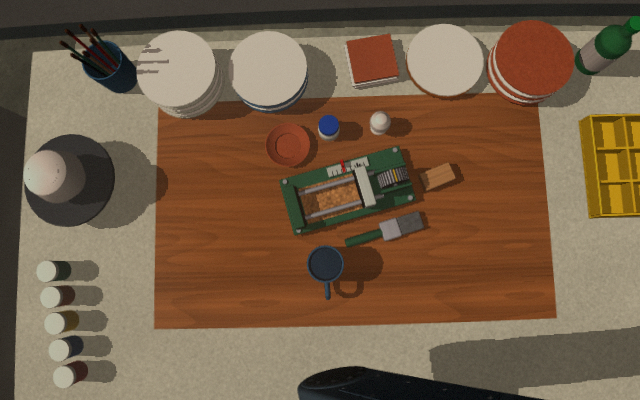

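View pics/side0.png

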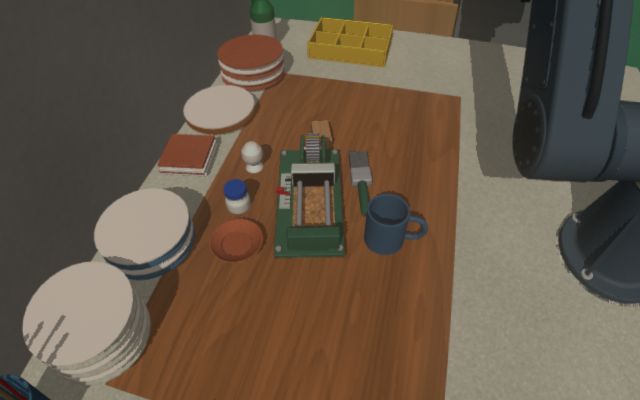

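The top view shows the holder, with its wheel end at right (about 395,177), the white jaw at 365,187 and the red mark near 343,167. The mug stands at 325,263 and the brush at 385,230, below (robot side). The side view shows the wheel at 313,147 and agrees with this layout.

```bash
cat > h.py <<'E'
import numpy as np,cv2
def K(c): return np.array([[c['fx'],0,c['cx']],[0,c['fy'],c['cy']],[0,0,1]],float)
def ray(c,px):
    u=cv2.undistortPoints(np.array(px,float).reshape(-1,1,2),K(c),np.array(c['D'],float))[:,0]
    R=c['view'][:3,:3];o=-R.T@c['view'][:3,3]
    return o,np.c_[u,np.ones(len(u))]@R
def plane(c,px,z):
    o,d=ray(c,px);return o+d*((z-o[2])/d[:,2])[:,None]
def proj(c,P):
    R=c['view'][:3,:3];r=cv2.Rodrigues(R)[0]
    return cv2.projectPoints(np.array(P,float).reshape(-1,1,3),r,c['view'][:3,3].copy(),K(c),np.array(c['D'],float))[0][:,0]
def load(n): return dict(np.load(f'pics/{n}.npz'))
E
python3 - <<'E'
from h import *
for n,(x0,y0,x1,y1),zs in [('top0',(265,140,465,255),4),('side0',(265,125,355,260),4)]:
    c=load(n);f=c['frame'];hsv=cv2.cvtColor(f,cv2.COLOR_RGB2HSV)
    m=cv2.inRange(hsv,(50,90,20),(85,255,140));roi=np.zeros_like(m);roi[y0:y1,x0:x1]=m[y0:y1,x0:x1]
    if n=='top0': roi[212:,335:]=0
    nn,l,st,_=cv2.connectedComponentsWithStats(roi)
    pts=np.argwhere(np.isin(l,[i for i in range(1,nn) if st[i,4]>25]))[:,::-1].astype(np.float32)
    P=plane(c,pts,.024)
    r=cv2.minAreaRect(P[:,:2].astype(np.float32));print(n,r,'\n',cv2.boxPoints(r))
    red=cv2.inRange(hsv,(0,170,90),(8,255,255))|cv2.inRange(hsv,(172,170,90),(180,255,255))
    q=np.argwhere(red[y0:y1,x0:x1])[:,::-1]+[x0,y0];print('red',len(q),q.min(0),q.max(0),q.mean(0))
    cv2.imwrite(f'pics/{n}c.png',cv2.resize(f[y0:y1,x0:x1,::-1],None,fx=zs,fy=zs,interpolation=cv2.INTER_CUBIC))
E
```

```text
top0 ((0.6096334457397461, -0.08520976454019547), (0.12108459323644638, 0.08053995668888092), 15.150707244873047) 
 [[ 0.5406706  -0.06216276]
 [ 0.56172043 -0.13990329]
 [ 0.6785963  -0.10825676]
 [ 0.65754646 -0.03051624]]
red 769 [265 140] [344 171] [291.52275683 151.30169051]Traceback (most recent call last):
  File "<stdin>", line 8, in <module>
  File "h.py", line 8, in plane
    o,d=ray(c,px);return o+d*((z-o[2])/d[:,2])[:,None]
        ~~~^^^^^^
  File "h.py", line 4, in ray
    u=cv2.undistortPoints(np.array(px,float).reshape(-1,1,2),K(c),np.array(c['D'],float))[:,0]
      ~~~~~~~~~~~~~~~~~~~^^^^^^^^^^^^^^^^^^^^^^^^^^^^^^^^^^^^^^^^^^^^^^^^^^^^^^^^^^^^^^^^
cv2.error: OpenCV(4.12.0) /io/opencv/modules/calib3d/src/undistort.dispatch.cpp:347: error: (-215:Assertion failed) CV_IS_MAT(_src) && CV_IS_MAT(_dst) && (_src->rows == 1 || _src->cols == 1) && (_dst->rows == 1 || _dst->cols == 1) && _src->cols + _src->rows - 1 == _dst->rows + _dst->cols - 1 && (CV_MAT_TYPE(_src->type) == CV_32FC2 || CV_MAT_TYPE(_src->type) == CV_64FC2) && (CV_MAT_TYPE(_dst->type) == CV_32FC2 || CV_MAT_TYPE(_dst->type) == CV_64FC2) in function 'cvUndistortPointsInternal'
```

View pics/top0c.png

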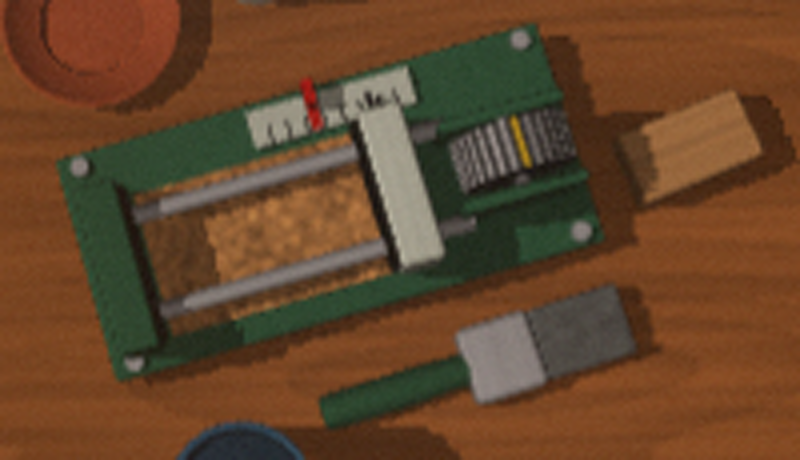

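The crop shows the deck corners at crop (58,160), (537,25), (604,238) and (120,380). The red mark is at (312,104), the pointer near (375,98) and the wheel centre near (515,150). The wooden block stands just beyond the wheel end.

Run:
```python
from h import *
c=load('top0');f=lambda L:np.array(L,float)/4+[265-.375,140-.375]
C=plane(c,f([(58,160),(537,25),(604,238),(120,380)]),.024)[:,:2]
print(C.round(4),[np.linalg.norm(C[i]-C[(i+1)%4]).round(4) for i in range(4)])
o=C.mean(0);ex=(C[1]+C[2]-C[0]-C[3]);ex/=np.linalg.norm(ex);ey=np.array([-ex[1],ex[0]])
print('o',o,'ex',ex,np.degrees(np.arctan2(ex[1],ex[0])))
def H(p,z): return ((plane(c,f(p),z)[:,:2]-o)@np.c_[ex,ey]).round(4)
print('wheel corners silhouette',H([(450,150),(572,108),(580,155),(466,194)],.080))
print('jaw top',H([(345,113),(398,103),(443,258),(405,270)],.069))
print('red top',H([(303,80),(312,80),(322,128),(313,131)],.044))
print('pointer',H([(375,98)],.035))
s=load('side0')
w=lambda x,y,z:np.r_[o+ex*x+ey*y,z]
print('pred side: wheel crown edges',proj(s,[w(.09,.013,.093),w(.09,-.013,.093),w(.135,.062,.024),w(-.135,.062,.024),w(.03,.042,.069)]).round(1))
```

```text
[[ 0.6124  0.15  ]
 [ 0.6778 -0.1097]
 [ 0.5611 -0.1393]
 [ 0.4938  0.1191]] [np.float64(0.2678), np.float64(0.1204), np.float64(0.267), np.float64(0.1225)]
o [0.58628595 0.00501599] ex [ 0.24831446 -0.96867948] -75.62220728636672
wheel corners silhouette [[ 0.0612 -0.    ]
 [ 0.1267  0.0034]
 [ 0.1234 -0.0207]
 [ 0.0624 -0.0237]]
jaw top [[ 0.0168  0.0349]
 [ 0.0443  0.0323]
 [ 0.0432 -0.0505]
 [ 0.023  -0.051 ]]
red top [[0.0028 0.0624]
 [0.0074 0.0611]
 [0.0052 0.035 ]
 [0.0002 0.0348]]
pointer [[0.0374 0.0442]]
pred side: wheel crown edges [[301.7 137.5]
 [314.9 137.3]
 [280.8 148.7]
 [273.3 253.5]
 [286.6 168. ]]
```

Run:
```python
from h import *
c=load('side0');cv2.imwrite('pics/side0c.png',cv2.resize(c['frame'][125:265,260:360,::-1],None,fx=5,fy=4.25,interpolation=cv2.INTER_CUBIC))
```

```text
(no output)
```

View pics/side0c.png

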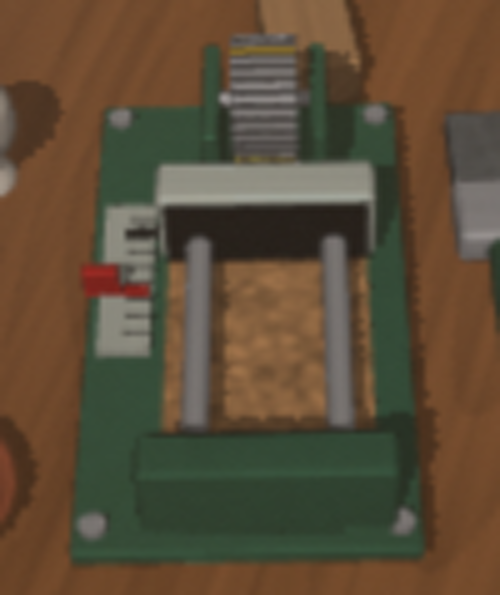

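The side crop shows the jaw, cheeks and wheel all shifted about 8 mm towards -y of the deck plate's middle, so this offset is real; the scale takes up the +y side. The pointer is at crop (140,233), red at (115,282), and the wheel at columns 229–299 with its top at row 35.

Run:
```python
from h import *
t=load('top0');s=load('side0')
a=np.radians(-75.62);ex=np.array([np.cos(a),np.sin(a)]);ey=np.array([-ex[1],ex[0]]);o=np.array([.58629,.00502])-.008*ey
ft=lambda L:np.array(L,float)/4+[265-.375,140-.375]
fs=lambda L:np.array(L,float)/[5,4.25]+[260-.4,125-.38]
H=lambda c,p,z:((plane(c,p,z)[:,:2]-o)@np.c_[ex,ey]*1000).round(1).tolist()
print('top: jaw corners',H(t,ft([(345,113),(398,103),(443,258),(405,270)]),.069))
print('side: jaw top corners',H(s,fs([(160,165),(375,165),(372,205),(160,205)]),.069))
print('top wheel ends @.063/.07',H(t,ft([(459,172),(577,132)]),.063))
print('side wheel sides @.085',H(s,fs([(229,80),(299,80)]),.09),'top pts',H(s,fs([(264,35)]),.093))
print('axle/cheek tops side',H(s,fs([(210,45),(318,45)]),.07),'axle ends',H(s,fs([(225,98),(303,98)]),.063))
print('pointer side',H(s,fs([(140,233)]),.035),'red stripe',H(s,fs([(135,290)]),.024),'red top',H(s,fs([(100,272)]),.044))
print('red top (top)',H(t,ft([(312,104)]),.044),H(t,ft([(375,98)]),.035))
w=o+ex*.093
print('wheel world',w)
from rig import bot
st=bot.read_state();R=np.array(st['tcp_rot'])
tgt=np.r_[o+ex*(.093+.012),.14+.07]
print('tool offset cm',R.T@(tgt-st['position'])*100)
```

```text
top: jaw corners [[16.8, 42.9], [44.3, 40.3], [43.2, -42.5], [23.0, -43.0]]
side: jaw top corners [[42.3, 40.8], [40.2, -42.2], [14.8, -40.2], [16.8, 39.9]]
top wheel ends @.063/.07 [[64.7, -1.8], [128.9, 1.2]]
side wheel sides @.085 [[75.8, 13.6], [75.0, -13.6]] top pts [[103.6, -0.0]]
axle/cheek tops side [[124.0, 22.8], [122.8, -21.6]] axle ends [[93.5, 16.5], [92.6, -15.0]]
pointer side [[32.3, 50.5]] red stripe [[6.6, 52.2]] red top [[-0.2, 63.9]]
red top (top) [[3.8, 56.8]] [[37.4, 52.2]]
wheel world [ 0.60163736 -0.08705312]
tool offset cm [-32.98748836 -53.70389186   8.21769428]
```

Call:
arm_command(targets=[{"offset": [-2, -3.4, 0], "rot": [0, 0, 0], "gripper": 1}, {"offset": [-4.1, -6.7, 0], "rot": [0, 0, 0], "gripper": 1}, {"offset": [-6.2, -10.1, 0], "rot": [0, 0, 0], "gripper": 1}, {"offset": [-8.3, -13.4, 0], "rot": [0, 0, 0], "gripper": 1}, {"offset": [-10.4, -16.8, 0], "rot": [0, 0, 0], "gripper": 1}, {"offset": [-12.4, -20.2, 0], "rot": [0, 0, 0], "gripper": 1}, {"offset": [-14.4, -23.5, 0], "rot": [0, 0, 0], "gripper": 1}, {"offset": [-16.5, -26.9, 0], "rot": [0, 0, 0], "gripper": 1}])

```text
time_s: 0.95
position: [0.4077, -0.3427, 0.2921]
tcp_rot: [[0.333, -0.943, -0.0], [-0.943, -0.333, 0.0], [-0.0, 0.0, -1.0]]
force: [0.4, -0.7, -0.3]
opening: 0.357
```

Call:
arm_command(targets=[{"offset": [-2, -3.4, 0], "rot": [0, 0, 0], "gripper": 1}, {"offset": [-4.1, -6.7, 0], "rot": [0, 0, 0], "gripper": 1}, {"offset": [-6.2, -10.1, 0], "rot": [0, 0, 0], "gripper": 1}, {"offset": [-8.3, -13.4, 0], "rot": [0, 0, 0], "gripper": 1}, {"offset": [-10.4, -16.8, 0], "rot": [0, 0, 0], "gripper": 1}, {"offset": [-12.4, -20.2, 0], "rot": [0, 0, 0], "gripper": 1}, {"offset": [-14.4, -23.5, 0], "rot": [0, 0, 0], "gripper": 1}, {"offset": [-16.5, -26.8, 0], "rot": [0, 0, 0], "gripper": 1}])

```text
time_s: 1.75
position: [0.6054, -0.0977, 0.2919]
tcp_rot: [[0.333, -0.943, -0.001], [-0.943, -0.333, 0.0], [-0.0, 0.0, -1.0]]
force: [-0.2, 0.2, -0.0]
opening: 0.007
```

Call:
arm_command(targets=[{"offset": [0, 0, 2], "rot": [0, 0, 5.07], "gripper": 1}, {"offset": [0, 0, 5], "rot": [0, 0, 5.07], "gripper": 1}, {"offset": [0, 0, 7], "rot": [0, 0, 5.07], "gripper": 1}, {"offset": [0, 0, 8.2], "rot": [0, 0, 5.07], "gripper": 1}, {"offset": [0, 0, 8.2], "rot": [0, 0, 5.07], "gripper": 1}, {"offset": [0, 0, 8.2], "rot": [0, 0, 5.07], "gripper": 1}])

```text
time_s: 2.35
position: [0.605, -0.0994, 0.2107]
tcp_rot: [[0.248, -0.969, 0.001], [-0.969, -0.248, -0.0], [0.0, -0.001, -1.0]]
force: [0.9, 0.1, -0.3]
opening: 0.007
```

```bash
cat > look.py <<'E'
import sys
from h import *
from rig import bot,viewer
a=np.radians(-75.62);ex=np.array([np.cos(a),np.sin(a)]);ey=np.array([-ex[1],ex[0]]);o=np.array([.58629,.00502])-.008*ey
def st():
    s=bot.read_state();R=np.array(s['tcp_rot']);tip=s['position']+bot.tip_extent*R[:,2]
    print(round(s['time_s'],2),'tip holder mm',((tip[:2]-o)@np.c_[ex,ey]*1000).round(1),'z',(tip[2]*1000).round(1),'xang',np.degrees(np.arctan2(R[1,0],R[0,0])).round(2),'zax',R[:,2].round(4),'F',np.round(s['force'],1),'op',round(s['opening'],2))
if __name__=='__main__':
    st()
    for n in sys.argv[2:]:
        c=viewer.capture(n);k=n+sys.argv[1];np.savez(f'pics/{k}.npz',**c);cv2.imwrite(f'pics/{k}.png',c['frame'][:,:,::-1])
E
python3 look.py 1 wrist side
```

```text
2.35 tip holder mm [105.8   0.2] z 141.0 xang -75.62 zax [ 7.e-04 -2.e-04 -1.e+00] F [ 0.9  0.1 -0.3] op 0.01
```

View pics/wrist1.png

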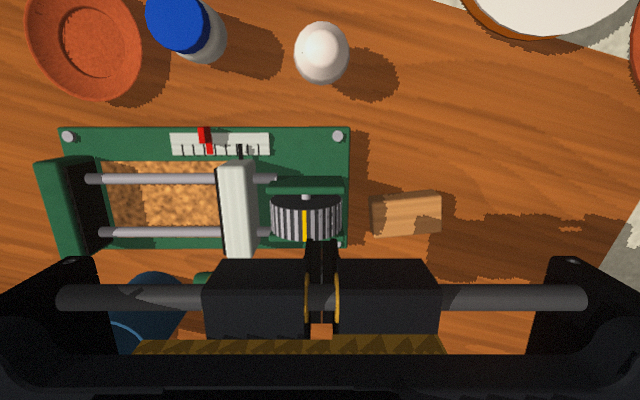

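The wrist view shows the closed fingertips (320,245) over the wheel, the pointer at (240,152) and the red at (205,138). I'll start with one stroke.

Call:
arm_command(targets=[{"offset": [0, 0, 2.5], "rot": [0, 0, 0], "gripper": 1}, {"offset": [0, 0, 4.5], "rot": [0, 0, 0], "gripper": 1}, {"offset": [0, 0, 5.2], "rot": [0, 0, 0], "gripper": 1}, {"offset": [0, 0, 5.2], "rot": [0, 0, 0], "gripper": 1}, {"offset": [-0.4, 0, 5.2], "rot": [0, 0, 0], "gripper": 1}, {"offset": [-0.8, 0, 5.2], "rot": [0, 0, 0], "gripper": 1}, {"offset": [-1.2, 0, 5.2], "rot": [0, 0, 0], "gripper": 1}])

```text
time_s: 3.15
position: [0.602, -0.0874, 0.1595]
tcp_rot: [[0.249, -0.969, 0.002], [-0.969, -0.249, -0.001], [0.001, -0.002, -1.0]]
force: [-0.7, -1.3, 4.6]
opening: 0.002
```

```bash
python3 look.py 2 wrist side
python3 - <<'E'
from h import *
w=load('wrist1')['frame'][120:190,120:300];v=load('wrist2')['frame']
side=load('side2')['frame'][120:220,260:360]
a=cv2.resize(w,None,fx=4,fy=4);b=cv2.resize(v,(480,300));s=cv2.resize(side,(300,300))
im=np.zeros((590,800,3),np.uint8);im[:280,:720]=a;im[285:585,:480]=b;im[285:585,490:790]=s
cv2.imwrite('pics/m2.png',im[:,:,::-1])
E
```

```text
3.15 tip holder mm [93.5  0.4] z 89.8 xang -75.6 zax [ 1.9e-03 -8.0e-04 -1.0e+00] F [-0.7 -1.3  4.6] op 0.0
```

View pics/m2.png

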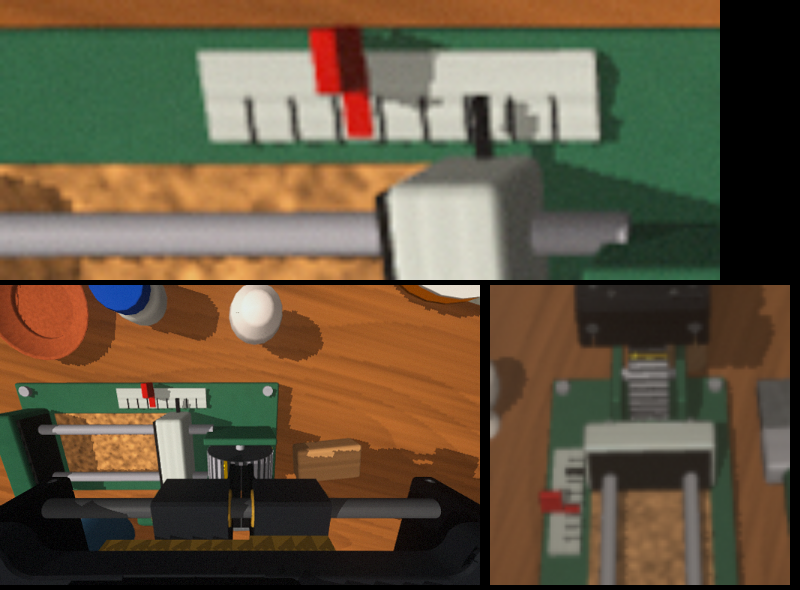

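The first half of the stroke works: 4.6 N press, fingertip at 93.5 mm on the crown. In the wrist crop the red stripe is at (358,117) and the pointer at (480,120). The lower panels show the tip on the wheel and nothing disturbed. Next I'll write a profile measure of the pointer and the red.

```bash
cat > gap.py <<'E'
import sys
from look import *
xs=np.arange(-.02,.05,.00025)
def prof(c,y0,y1,z):
    out=[]
    for y in np.linspace(y0,y1,7):
        P=np.c_[o+xs[:,None]*ex+y*ey,np.full(len(xs),z)]
        q=proj(c,P).astype(np.float32)
        out.append(cv2.remap(c['frame'],q[:,:1],q[:,1:],cv2.INTER_LINEAR)[:,0])
    return np.mean(out,0).astype(float)
def runs(m,w):
    r=[];i=np.flatnonzero(np.diff(np.r_[0,m.astype(int),0]))
    return [(round(xs[a]*1e3,1),round(xs[b-1]*1e3,1),round(float(np.average(xs[a:b],weights=w[a:b]))*1e3,2)) for a,b in i.reshape(-1,2) if b-a>5]
def gap(c):
    r=prof(c,.046,.052,.0245);rd=r[:,0]-r[:,1]
    p=prof(c,.045,.049,.035);d=120-p.max(1)
    rt=prof(c,.056,.064,.044);rtd=rt[:,0]-rt[:,1]
    print('red stripe',runs(rd>50,rd),'red block top',runs(rtd>70,rtd),'dark',runs(d>35,d))
if __name__=='__main__':
    for k in sys.argv[1:]: print(k);gap(load(k))
E
python3 gap.py wrist1 wrist2 side0 side2 top0
```

```text
wrist1
red stripe [(np.float64(-2.5), np.float64(4.0), 0.83)] red block top [(np.float64(0.0), np.float64(10.5), 4.75)] dark [(np.float64(29.3), np.float64(34.3), 31.81)]
wrist2
red stripe [(np.float64(-1.0), np.float64(5.3), 2.15)] red block top [(np.float64(1.8), np.float64(6.8), 4.16), (np.float64(7.3), np.float64(12.3), 9.78)] dark [(np.float64(29.3), np.float64(32.8), 31.0)]
side0
red stripe [(np.float64(3.0), np.float64(8.8), 5.87)] red block top [(np.float64(-12.0), np.float64(1.8), -5.15)] dark [(np.float64(29.0), np.float64(35.8), 32.37)]
side2
red stripe [(np.float64(-0.2), np.float64(5.3), 2.49)] red block top [(np.float64(-15.0), np.float64(-1.0), -8.0)] dark [(np.float64(23.0), np.float64(29.0), 26.08)]
top0
red stripe [(np.float64(1.8), np.float64(7.5), 4.54)] red block top [(np.float64(1.0), np.float64(6.3), 3.6)] dark []
```

Call:
arm_command(targets=[{"offset": [-0.4, 0, 0], "rot": [0, 0, 0], "gripper": 1}, {"offset": [-0.8, 0, 0], "rot": [0, 0, 0], "gripper": 1}, {"offset": [-1.2, 0, 0], "rot": [0, 0, 0], "gripper": 1}, {"offset": [-1.2, 0, -1], "rot": [0, 0, 0], "gripper": 1}, {"offset": [1.2, 0, -1], "rot": [0, 0, 0], "gripper": 1}, {"offset": [1.2, 0, 0], "rot": [0, 0, 0], "gripper": 1}, {"offset": [1.2, 0, 0], "rot": [0, 0, 0], "gripper": 1}])

```text
time_s: 3.95
position: [0.6061, -0.0998, 0.1582]
tcp_rot: [[0.247, -0.969, 0.004], [-0.969, -0.247, -0.001], [0.002, -0.004, -1.0]]
force: [2.7, -1.5, 5.1]
opening: 0.002
```

```bash
python3 look.py 3 wrist side; python3 gap.py wrist3 side3
```

```text
3.95 tip holder mm [106.6   1.4] z 88.5 xang -75.69 zax [ 3.9e-03 -8.0e-04 -1.0e+00] F [ 2.7 -1.5  5.1] op 0.0
wrist3
red stripe [(np.float64(-1.0), np.float64(5.3), 2.19)] red block top [(np.float64(2.0), np.float64(7.0), 4.46), (np.float64(8.8), np.float64(13.8), 11.24)] dark [(np.float64(26.5), np.float64(31.3), 28.78), (np.float64(39.8), np.float64(41.3), 40.5)]
side3
red stripe [(np.float64(-0.2), np.float64(5.5), 2.6)] red block top [(np.float64(-15.0), np.float64(-0.7), -7.85)] dark [(np.float64(18.5), np.float64(28.0), 23.36)]
```

Call:
arm_command(targets=[{"offset": [-0.6, 0, 0], "rot": [0, 0, 0], "gripper": 1}, {"offset": [-1.2, 0, 0], "rot": [0, 0, 0], "gripper": 1}, {"offset": [-1.8, 0, 0], "rot": [0, 0, 0], "gripper": 1}, {"offset": [-2.4, 0, 0], "rot": [0, 0, 0], "gripper": 1}, {"offset": [-2.4, 0, -1], "rot": [0, 0, 0], "gripper": 1}, {"offset": [0, 0, -1], "rot": [0, 0, 0], "gripper": 1}, {"offset": [0, 0, 0], "rot": [0, 0, 0], "gripper": 1}, {"offset": [0, 0, 0], "rot": [0, 0, 0], "gripper": 1}])

```text
time_s: 4.85
position: [0.6048, -0.0996, 0.1579]
tcp_rot: [[0.247, -0.969, 0.001], [-0.969, -0.247, -0.0], [0.0, -0.0, -1.0]]
force: [1.2, -1.5, 5.8]
opening: 0.008
```

Call:
arm_command(targets=[{"offset": [-0.6, 0, 0], "rot": [0, 0, 0], "gripper": 1}, {"offset": [-1.2, 0, 0], "rot": [0, 0, 0], "gripper": 1}, {"offset": [-1.8, 0, 0], "rot": [0, 0, 0], "gripper": 1}, {"offset": [-2.4, 0, 0], "rot": [0, 0, 0], "gripper": 1}, {"offset": [-2.4, 0, -1], "rot": [0, 0, 0], "gripper": 1}, {"offset": [0, 0, -1], "rot": [0, 0, 0], "gripper": 1}, {"offset": [0, 0, 0], "rot": [0, 0, 0], "gripper": 1}, {"offset": [0, 0, 0], "rot": [0, 0, 0], "gripper": 1}])

```text
time_s: 5.65
position: [0.6052, -0.0997, 0.158]
tcp_rot: [[0.247, -0.969, 0.002], [-0.969, -0.247, -0.0], [0.001, -0.001, -1.0]]
force: [1.0, -1.6, 4.8]
opening: 0.009
```

```bash
python3 look.py 4 wrist side; python3 gap.py wrist4 side4
```

```text
5.65 tip holder mm [106.1   0.4] z 88.3 xang -75.68 zax [ 1.5e-03 -4.0e-04 -1.0e+00] F [ 1.  -1.6  4.8] op 0.01
wrist4
red stripe [(np.float64(-0.7), np.float64(5.5), 2.38)] red block top [(np.float64(2.3), np.float64(7.0), 4.59), (np.float64(8.8), np.float64(13.8), 11.25)] dark [(np.float64(15.3), np.float64(19.3), 17.27)]
side4
red stripe [(np.float64(-0.2), np.float64(5.3), 2.49)] red block top [(np.float64(-15.2), np.float64(-1.0), -8.14)] dark [(np.float64(7.3), np.float64(17.8), 12.31)]
```

Call:
arm_command(targets=[{"offset": [-0.6, 0, 0], "rot": [0, 0, 0], "gripper": 1}, {"offset": [-1.2, 0, 0], "rot": [0, 0, 0], "gripper": 1}, {"offset": [-1.8, 0, 0], "rot": [0, 0, 0], "gripper": 1}, {"offset": [-2.4, 0, 0], "rot": [0, 0, 0], "gripper": 1}, {"offset": [-2.4, 0, -1], "rot": [0, 0, 0], "gripper": 1}, {"offset": [-2.4, 0, -5], "rot": [0, 0, 0], "gripper": 1}])

```text
time_s: 6.35
position: [0.5944, -0.0741, 0.2043]
tcp_rot: [[0.249, -0.968, -0.014], [-0.968, -0.249, 0.004], [-0.008, 0.013, -1.0]]
force: [-0.1, 0.7, 0.0]
opening: 0.007
```

Call:
arm_command(targets=[{"offset": [-3, 2, -1], "rot": [0, 0, 0], "gripper": 1}, {"offset": [-6, 4, -2], "rot": [0, 0, 0], "gripper": 1}, {"offset": [-8, 6, -2], "rot": [0, 0, 0], "gripper": 1}, {"offset": [-8, 6, -2], "rot": [0, 0, 0], "gripper": 1}, {"offset": [-8, 6, -2], "rot": [0, 0, 0], "gripper": 1}])

```text
time_s: 6.85
position: [0.5196, -0.0127, 0.2283]
tcp_rot: [[0.25, -0.968, -0.002], [-0.968, -0.25, 0.0], [-0.001, 0.002, -1.0]]
force: [0.7, -0.1, 0.9]
opening: 0.003
```

```bash
python3 look.py 5 wrist side top; python3 gap.py wrist5 side5 top5
python3 - <<'E'
from look import *
im=np.zeros((590,800,3),np.uint8)
for i,(k,z) in enumerate([('wrist5',5),('top5',8),('side5',8)]):
    c=load(k);u,v=proj(c,[np.r_[o+.006*ex+.05*ey,.03]])[0].astype(int)
    sh=((800,290),(395,295),(400,295))[i];w,h=sh[0]//z,sh[1]//z
    p=c['frame'][max(0,v-h//2):v+h//2,max(0,u-w//2):u+w//2]
    p=cv2.resize(p,sh,interpolation=cv2.INTER_CUBIC);x,y=[(0,0),(0,295),(400,295)][i];im[y:y+sh[1],x:x+sh[0]]=p;print(k,u,v)
cv2.imwrite('pics/m5.png',im[:,:,::-1])
E
```

```text
6.85 tip holder mm [  0.5 -61.1] z 158.6 xang -75.55 zax [-1.9e-03  3.0e-04 -1.0e+00] F [ 0.7 -0.1  0.9] op 0.0
wrist5
red stripe [(np.float64(-0.5), np.float64(5.8), 2.62)] red block top [(np.float64(-0.2), np.float64(5.0), 2.23)] dark [(np.float64(9.3), np.float64(11.3), 10.27)]
side5
red stripe [(np.float64(2.8), np.float64(8.8), 5.76)] red block top [(np.float64(-12.2), np.float64(1.8), -5.25)] dark [(np.float64(6.5), np.float64(13.0), 9.84)]
top5
red stripe [] red block top [] dark [(np.float64(-20.0), np.float64(49.8), 13.86)]
wrist5 327 79
top5 344 169
side5 287 191
```

View pics/m5.png

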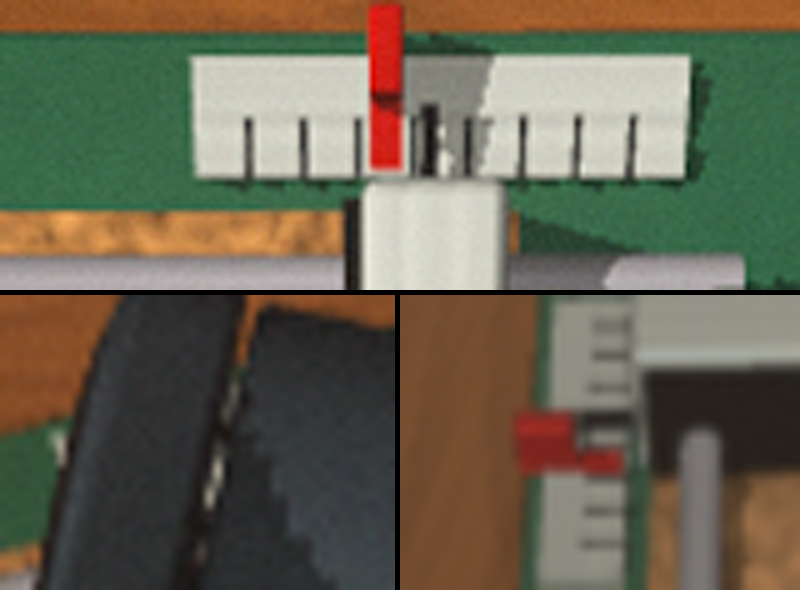

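The parallax-free wrist crop shows the red stripe centred at column 386 (33 px = 6 mm) and the pointer at column 429, so the pointer is still 7.6 mm to +x of the mark. The side panel reads less (4 mm), probably because a tick and the pointer's front face merge there. The top view is blocked by the arm. The strokes so far gave about 5.6 mm each, so next comes one full stroke plus one of about 8 mm.

Call:
arm_command(targets=[{"offset": [3, -2, 0], "rot": [0, 0, 0], "gripper": 1}, {"offset": [6, -4, 0], "rot": [0, 0, 0], "gripper": 1}, {"offset": [9, -6, 0], "rot": [0, 0, 0], "gripper": 1}, {"offset": [10.4, -6, 2], "rot": [0, 0, 0], "gripper": 1}, {"offset": [10.4, -6, 6], "rot": [0, 0, 0], "gripper": 1}, {"offset": [10.4, -6, 6], "rot": [0, 0, 0], "gripper": 1}, {"offset": [10.4, -6, 7], "rot": [0, 0, 0], "gripper": 1}, {"offset": [10.4, -6, 7], "rot": [0, 0, 0], "gripper": 1}])

```text
time_s: 7.8
position: [0.6045, -0.0995, 0.1587]
tcp_rot: [[0.249, -0.968, -0.001], [-0.968, -0.249, -0.001], [0.0, 0.001, -1.0]]
force: [-2.8, -2.4, 3.6]
opening: 0.007
```

Call:
arm_command(targets=[{"offset": [-0.6, 0, 0], "rot": [0, 0, 0], "gripper": 1}, {"offset": [-1.2, 0, 0], "rot": [0, 0, 0], "gripper": 1}, {"offset": [-1.8, 0, 0], "rot": [0, 0, 0], "gripper": 1}, {"offset": [-2.4, 0, 0], "rot": [0, 0, 0], "gripper": 1}, {"offset": [-2.4, 0, 0], "rot": [0, 0, 0], "gripper": 1}, {"offset": [-2.4, 0, -1], "rot": [0, 0, 0], "gripper": 1}, {"offset": [-2.4, 0, -5], "rot": [0, 0, 0], "gripper": 1}])

```text
time_s: 8.5
position: [0.5965, -0.0748, 0.2049]
tcp_rot: [[0.249, -0.969, -0.009], [-0.969, -0.249, 0.003], [-0.005, 0.007, -1.0]]
force: [0.2, 0.0, -1.0]
opening: 0.005
```

Call:
arm_command(targets=[{"offset": [-3, 2, -1], "rot": [0, 0, 0], "gripper": 1}, {"offset": [-6, 4, -2], "rot": [0, 0, 0], "gripper": 1}, {"offset": [-8, 6, -2], "rot": [0, 0, 0], "gripper": 1}, {"offset": [-8, 6, -2], "rot": [0, 0, 0], "gripper": 1}, {"offset": [-8, 6, -2], "rot": [0, 0, 0], "gripper": 1}])

```text
time_s: 9.0
position: [0.5211, -0.013, 0.2288]
tcp_rot: [[0.249, -0.968, 0.002], [-0.968, -0.249, -0.0], [0.001, -0.002, -1.0]]
force: [0.6, -0.6, -0.0]
opening: 0.0
```

```bash
python3 look.py 6 wrist side; python3 gap.py wrist6 side6
```

```text
9.0 tip holder mm [  1.4 -59.4] z 159.1 xang -75.57 zax [ 2.e-03 -2.e-04 -1.e+00] F [ 0.6 -0.6 -0. ] op 0.0
wrist6
red stripe [(np.float64(-0.2), np.float64(3.5), 1.57)] red block top [(np.float64(-0.2), np.float64(5.0), 2.27)] dark [(np.float64(3.8), np.float64(7.3), 5.39)]
side6
red stripe [(np.float64(2.8), np.float64(9.3), 6.0)] red block top [(np.float64(-12.2), np.float64(2.0), -5.15)] dark [(np.float64(1.0), np.float64(8.5), 4.75)]
```

The wrist profile gives the pointer at 5.4 mm and the red at 2.4–2.6 mm (4.9 mm moved), leaving about 2.8 mm. That takes a stroke of about 13 mm.

Call:
arm_command(targets=[{"offset": [3, -2, 0], "rot": [0, 0, 0], "gripper": 1}, {"offset": [6, -4, 0], "rot": [0, 0, 0], "gripper": 1}, {"offset": [9, -6, 0], "rot": [0, 0, 0], "gripper": 1}, {"offset": [9.8, -6, 2], "rot": [0, 0, 0], "gripper": 1}, {"offset": [9.8, -6, 6], "rot": [0, 0, 0], "gripper": 1}, {"offset": [9.8, -6, 6], "rot": [0, 0, 0], "gripper": 1}, {"offset": [9.8, -6, 7], "rot": [0, 0, 0], "gripper": 1}, {"offset": [9.8, -6, 7], "rot": [0, 0, 0], "gripper": 1}])

```text
time_s: 9.9
position: [0.6031, -0.0938, 0.1588]
tcp_rot: [[0.249, -0.968, -0.001], [-0.968, -0.249, -0.001], [0.0, 0.001, -1.0]]
force: [-3.0, -1.4, 4.6]
opening: 0.007
```

Call:
arm_command(targets=[{"offset": [-0.4, 0, 0], "rot": [0, 0, 0], "gripper": 1}, {"offset": [-0.8, 0, 0], "rot": [0, 0, 0], "gripper": 1}, {"offset": [-1.1, 0, 0], "rot": [0, 0, 0], "gripper": 1}, {"offset": [-1.3, 0, 0], "rot": [0, 0, 0], "gripper": 1}, {"offset": [-1.3, 0, 0], "rot": [0, 0, 0], "gripper": 1}, {"offset": [-1.3, 0, -1], "rot": [0, 0, 0], "gripper": 1}, {"offset": [-1.3, 0, -5], "rot": [0, 0, 0], "gripper": 1}])

```text
time_s: 10.6
position: [0.5981, -0.0794, 0.2052]
tcp_rot: [[0.248, -0.969, -0.007], [-0.969, -0.248, 0.004], [-0.005, 0.006, -1.0]]
force: [-0.3, 0.2, 0.6]
opening: 0.005
```

Call:
arm_command(targets=[{"offset": [-3, 2, -1], "rot": [0, 0, 0], "gripper": 1}, {"offset": [-6, 4, -2], "rot": [0, 0, 0], "gripper": 1}, {"offset": [-8.5, 6, -2], "rot": [0, 0, 0], "gripper": 1}, {"offset": [-8.5, 6, -2], "rot": [0, 0, 0], "gripper": 1}, {"offset": [-8.5, 6, -2], "rot": [0, 0, 0], "gripper": 1}, {"offset": [-8.5, 6, -2], "rot": [0, 0, 0], "gripper": 1}])

```text
time_s: 11.2
position: [0.5224, -0.0137, 0.2287]
tcp_rot: [[0.248, -0.969, 0.003], [-0.969, -0.248, -0.0], [0.001, -0.003, -1.0]]
force: [0.2, -0.7, 1.1]
opening: 0.005
```

```bash
python3 look.py 7 wrist side; python3 gap.py wrist7 side7;  python3 - <<'E'
from look import *
im=np.zeros((590,800,3),np.uint8)
for i,(k,z) in enumerate([('wrist7',8),('side7',8)]):
    c=load(k);u,v=proj(c,[np.r_[o+.006*ex+.05*ey,.03]])[0].astype(int)
    sh=((800,290),(400,295))[i];w,h=sh[0]//z,sh[1]//z
    p=cv2.resize(c['frame'][max(0,v-h//2):v+h//2,max(0,u-w//2):u+w//2],sh,interpolation=cv2.INTER_CUBIC);y=i*295;im[y:y+sh[1],:sh[0]]=p;print(k,u,v)
im[295:,410:]=cv2.resize(load('wrist7')['frame'],(390,295))
cv2.imwrite('pics/m7.png',im[:,:,::-1])
E
```

```text
11.2 tip holder mm [  2.4 -58.4] z 159.0 xang -75.62 zax [ 3.2e-03 -4.0e-04 -1.0e+00] F [ 0.2 -0.7  1.1] op 0.01
wrist7
red stripe [(np.float64(3.0), np.float64(5.5), 4.27)] red block top [(np.float64(-0.2), np.float64(5.3), 2.4)] dark [(np.float64(1.0), np.float64(2.8), 1.87)]
side7
red stripe [(np.float64(2.8), np.float64(7.5), 5.14)] red block top [(np.float64(-12.2), np.float64(1.8), -5.26)] dark [(np.float64(-1.2), np.float64(5.0), 1.92)]
wrist7 325 83
side7 287 191
```

View pics/m7.png

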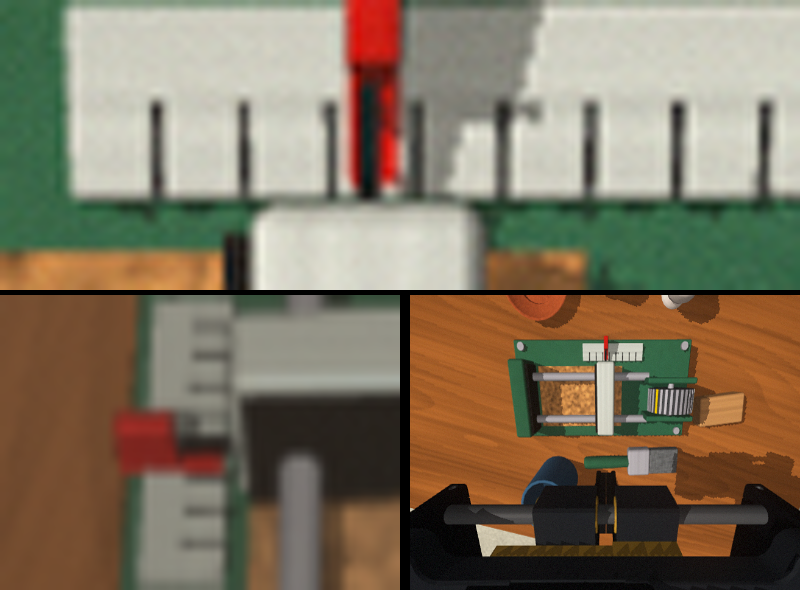

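The wrist view shows the pointer (column 369) inside the red (348–401, centre 374), about 0.6 mm off centre. In the side view, the pointer row (about 444) matches the mark's middle lowered to pointer height (about 440). The hand is 90 mm clear of the holder and nothing seen has shifted, so I'm handing in.

```bash
python3 -c "
from rig import ticket;print(ticket.hand_in())"
```

```text
the job is handed in; nothing more can be done
None
```

The pointer now stands inside the red mark, about 0.6 mm to the -x side of its centre, and the job was handed in at about 11.3 s. I rolled the wheel with the closed fingertips in six strokes, five of 24 mm and a last one of 13 mm, pressing with about 4–6 N. The hand was then lifted clear, with the fingertips at 159 mm and only sensor noise on the force reading.

**Last checks:**
- **Wrist camera, looking across the mark:** the pointer lies within the red, at 1.9 mm against 2.4–2.6 mm for the red's centre.
- **Side camera:** it agrees within about 1 mm when I compare the pointer with the red block at the same height. The automatic side-view numbers read several mm off, probably because a scale tick and the pointer's front face merge there. The automatic red-stripe readings at the end were cut short by the pointer covering the stripe.
- **Top camera:** the arm blocked its view of the mark when I tried it before the last two strokes, so it could not confirm the result.
- **Surrounding things:** those visible in the last wrist picture looked unmoved; I did not measure them.

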